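# Mount a specimen block on the clamp post and keep it gripped

## Robot

A 6-joint arm with a two-finger parallel gripper is mounted at the origin on the work surface. World frame = base frame: x ahead of the robot, y to its left, z up, the work surface at z = 0. Lengths are in m, angles in rad, forces in N, time in s.
With the tool pointing down it reaches from about 0.425 to 0.925 m from the base axis. Payload 12.5 kg.
Tool frame: the origin (TCP) lies on the centre line of the jaws, within the pads' length; the fingertips stand nose_length ahead of it and the grasp point (between the pads) lies 3 mm ahead of it (nose_length is the distance from the TCP to the fingertips, in m); z points along the fingers, y is the line along which they close (so a half turn about z gives the same grasp; the last joint's range is limited). The gripper opens to 85 mm and grips with 20 to 120 N. Pads are 22 mm wide; open, the fingers measure 114 mm over their backs; the gripper's body (76 mm by 85 mm) begins 54 mm behind the grasp point. The pads swing forward as they close: fully open they stand 13 mm farther back than shut.
Start: joints at [1.227, 0.491, 1.559, -0, 1.092, -0.106], TCP at [0.147, 0.607, 0.253] pointing down, gripper open.
Joint ranges: [-3.1, 3.1], [-0.84, 2.19], [0.05, 2.79], [-1.13, 4.28], [0.06, 2.93], [-2.69, 2.69]. Speed limits (rad/s): [2.22, 2.22, 2.79, 3.14, 3.14, 3.14].

## Interface

Orientations are given as a unit quaternion [x, y, z, w].
In Python, from workcell import * gives the robot as it stands.
- The arm moves only by the tool carry_out, never from a script. Its argument "moves" is a list of rows, each a list of 3 entries, a list of its own where there are three numbers: the shift along the tool's x, y, z in m, then the turn about the tool's z in degrees, then the finger opening in m, from 0 to 0.0854. A call has 1 to 20 rows; each row is the pose to reach, as a shift and turn from the pose commanded when the call began, along the tool's axes at that moment; what a row does not reach only later rows make up. A row lasts 1/8 s, in which the tool goes at most 62.5 mm and 10.7 degrees, less where a joint would pass 70% of its speed; a pose out of reach is approached as far as the arm can. A call with a gripper value outside its range is refused whole. The fingers move at their own pace and stop on an object; "grip_force" is the grip in N (left out, the last holds). Time passes only in rows, so rows that repeat a pose let the fingers close. It gives the time, the measured TCP pose, the force, the opening and the grip force at its end, in the units of the state.
- read_state(): the state, without advancing time (a new reading comes with each control period).
- camera(name): name is "scene" or "top" or "wrist"; returns the picture (420x560x3 uint8, red, green, blue); there is no depth.
- get_calibration(name): a dict with "fx", "fy", "cx", "cy" (pixels), "view" (4x4, takes a point from world to camera coordinates). Camera axes: x right, y down, z forward; pixel columns grow to the right and rows downward; lengths in m; the calibration is good to about 2 mm. A picture is of the moment at which its call begins: read the wrist's pose just before it. get_calibration takes no time and is no camera call; for the wrist camera it gives the pose at the moment of the call.
- close_job(): hands the job in; it is judged then, once.
The state is a dict: "t": time; "joint_pos": joint angles; "dq": joint speeds; "tau": joint torques, N m; "eef_pos": TCP position; "tool_rot": TCP orientation; "contact_force": force on the tool from outside, world axes, zero at the start; "torque": the same for the moment, N m; "width": finger opening in m; "grasp_force": force on a finger pad.
Only numpy, scipy, OpenCV 4.12 (cv2) and the standard library are available. Lean on these libraries where they do the work, as an engineer would, in place of code of your own. Each camera call takes 0.05 s, during which the arm holds its last target. There are 200 camera calls.

## Task

Slip the blue square-bored specimen block all the way down over the square steel post of the bench clamp and let go of it, then pump the clamp's orange trigger until the black rubber pad reaches the block. The clamp has no lock, so finish while still holding the trigger squeezed, with the pad's yellow stem pushed about half-way into the jaw; never push the stem nearly all the way in, as that would crush the specimen. Move the jaw with the trigger only, never by touching it, and leave the beaker, bottle and red box where they are.

Things in the scene. Friction and masses are not known exactly. Their poses are not given: they have to be found in the camera images.
- clamp: One-hand bar clamp built upside down on a white board, fixed. Origin on the bench; x axis points the way the jaw advances, to the post; z up. In its frame (mm): board x -200 to 170, y +-45, top z=14; post at x=120, y=0; black housing x -95 to -20, y +-22, to z=72; fixed black pistol grip (16 thick, 30 wide) at x=-50, to z=154; steel bar at z=44 sticks out behind to x=-204 at most.
- post_foot (a point): The foot of the square steel post (16 x 16 mm, sides along the clamp's x and y), on the top of the base board. The seated block stands here, its centre 28 mm above this point.
- post_top (a point): The top of the post, 34 mm above the base board; the last 6 mm are tapered.
- block_mid (a point): Centre (half-way up) of the loose specimen block: blue resin, 46 x 46 x 56 mm high, standing on the bench, about 0.16 kg, with a square through bore 17.8 x 17.8 mm along its upright z axis; x and y axes square to its sides and bore. It fits the post at any of the four quarter turns.
- jaw: The sliding jaw: steel bar with an orange head (14 mm thick, 44 wide, top 70 mm above the bench) that slides along the clamp's x towards the post. Its position is that of the clamp's origin moved by the jaw's travel (0 to 68 mm). It stays where it is left by about 1.2 N of friction, but no lock holds it.
- pad_face (a point): Centre of the front face of the black rubber pad (34 mm disc, 44 mm above the bench) that the jaw carries on a yellow sprung stem. At the start it is 30 to 50 mm short of the near side of a seated block.
- pad (a joint): How far the pad's yellow stem is pushed into the jaw head: 0 = fully out (14 mm of yellow showing), 0.014 m = bottomed out. Spring of 0.4 N per mm, so it shows the clamping force; half-way is 0.007.
- trigger: Orange trigger lever; origin on its hinge, 22 mm above the bench at clamp x=-130 mm; y axis along the hinge. Swings from released (leaning back 0.15 rad) through 0.30 rad; a spring returns it. A dark 48 mm wheel beside its foot tops at 105 mm. After a few mm of slack each squeeze advances the jaw by 60 mm per rad, about half the hand's travel: some 17 mm a full stroke. Let back, the jaw stays, but a pad pressing over 1.2 N pushes it back.
- trigger_grip (a point): Point on the orange trigger blade, 113 mm from its hinge, 134 mm above the bench. Blade: 12 mm thick along the clamp's x, 26 wide along its y, 84 to 159 mm above the bench. A full squeeze moves this point 34 mm along the clamp's +x; the gap to the fixed grip shrinks from 83 to 49 mm. Takes 4 to 9 N: push it from behind or hold it front and back; held by its sides it creeps out of the fingers.
- beaker: Bystander: glass beaker, 64 mm wide, 75 mm high, origin under its centre.
- reagent: Bystander: amber bottle with blue cap, 66 mm wide, 150 mm high, origin under its centre.
- tipbox: Bystander: red box 90 x 70 x 60 mm high, origin under its centre.
Not all that is in view belongs to the job. Of the things like the part that bears block_mid, leave any that is turquoise; of the rest the smaller one is meant.

How it is judged:
By the outcome, as a careful person would: the job done as asked, in the order asked, and still so for the second after the job is handed in, while the arm keeps its last pose, push and grip.
It also fails if it takes over 61 s, if anything falls off the work surface, if the arm or the gripper's body presses on something with over 40 N, if the wrist force passes 120 N, or if a joint passes its speed limit or range.

## Working session

There is one attempt and no reset: what is moved stays moved. The work goes in short steps, Python scripts to look and compute and a tool call to move; the robot and the scene stay as the last step left them, time stands still between calls to the robot, and variables do not carry over. Pictures are saved under pics/ and viewed, at most 10 in all, crops included, and the job is handed in when it is done.

Besides the shell and the picture viewer there is one more tool, called after "Request:" by a JSON object that holds its "method" and its "body", one argument or row to a line. carry_out: Moves the arm, as the interface text tells. Its arguments: {"type":"object","properties":{"moves":{"type":"array"},"grip_force":{"type":"number"}},"required":["moves"]}

```bash
mkdir -p pics; ls; python3 - <<'E'
from workcell import *
import cv2,numpy as np
s=read_state(); print({k:np.round(v,4).tolist() for k,v in s.items()})
try: print(nose_length)
except Exception as e: print(e)
ims=[]
for n in ("scene","top"):
    im=camera(n); cv2.imwrite(f"pics/{n}0.png",im[:,:,::-1]); c=get_calibration(n); print(n,c)
E
```

```text
pics
{'t': 0.0, 'joint_pos': [1.2274, 0.4915, 1.5595, 0.0, 1.0917, -0.1056], 'dq': [0.001, -0.0019, -0.0013, 0.0014, 0.0005, -0.0004], 'tau': [-0.0036, -61.8448, -26.159, -0.0002, 0.0041, -0.0], 'eef_pos': [0.1471, 0.6072, 0.2527], 'tool_rot': [0.1186, 0.9929, -0.0006, -0.0001], 'contact_force': [-0.3642, -0.2567, 0.3025], 'torque': [0.006, -0.0347, -0.0245], 'grasp_force': 0.0, 'width': 0.0853}
0.022
scene {'fx': 443.2100092977693, 'fy': 443.2100092977693, 'cx': 278.63825230768526, 'cy': 222.11865705294426, 'view': array([[ 0.37846951,  0.9254358 ,  0.01814956, -0.22337096],
       [ 0.72397619, -0.28374859, -0.62876483, -0.36395426],
       [-0.57673157,  0.25110816, -0.77738368,  1.48461453],
       [ 0.        ,  0.        ,  0.        ,  1.        ]])}
top {'fx': 468.91123780983384, 'fy': 468.91123780983384, 'cx': 283.51272878015965, 'cy': 208.1849332253915, 'view': array([[-0.06996122, -0.99754104,  0.00415975,  0.02819839],
       [-0.97157866,  0.06719388, -0.22697993,  0.60072171],
       [ 0.22614228, -0.01992132, -0.97389055,  1.2103822 ],
       [ 0.        ,  0.        ,  0.        ,  1.        ]])}
```

View pics/top0.png

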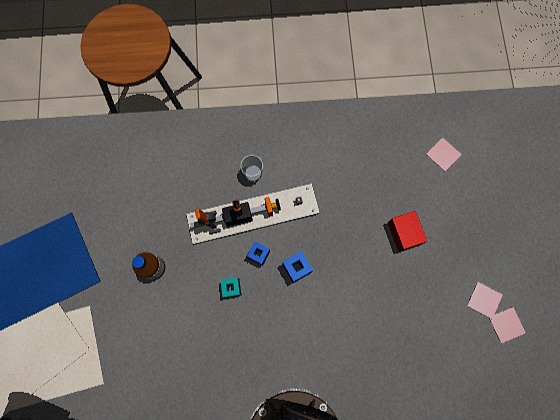

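View pics/scene0.png

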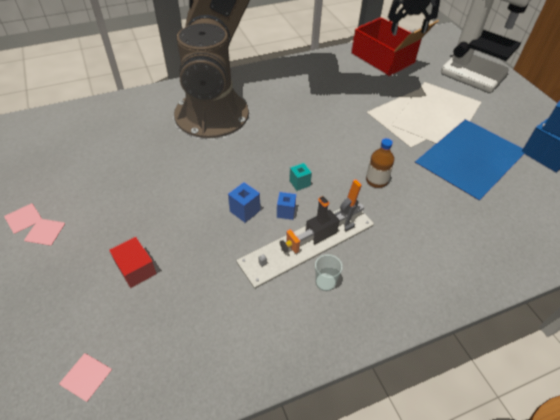

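The top view shows the board from (190,232) to (315,197), post at (298,201), the small blue block at (258,253), the large decoy at (297,267) and the turquoise one at (230,288). The bottle is at (147,265) and the beaker at (252,168).

```bash
cat > h.py <<'E'
import cv2,numpy as np
def ray(c,u,v):
    V=c['view'];R=V[:3,:3];o=-R.T@V[:3,3]
    d=R.T@np.array([(u-c['cx'])/c['fx'],(v-c['cy'])/c['fy'],1.]);return o,d
def onz(c,u,v,z):
    o,d=ray(c,u,v);return o+d*(z-o[2])/d[2]
def proj(c,p):
    q=c['view'][:3,:3]@np.asarray(p)+c['view'][:3,3];return np.array([c['fx']*q[0]/q[2]+c['cx'],c['fy']*q[1]/q[2]+c['cy']])
def hsv(im): return cv2.cvtColor(im,cv2.COLOR_RGB2HSV)
def blobs(m,amin=20):
    n,l,s,ce=cv2.connectedComponentsWithStats(m.astype(np.uint8))
    return [(i,s[i].tolist(),ce[i]) for i in range(1,n) if s[i][4]>=amin],l
def rect(c,mask,z):
    ys,xs=np.nonzero(mask)
    P=np.array([onz(c,u,v,z)[:2] for u,v in zip(xs,ys)],np.float32)
    return cv2.minAreaRect(P*1000)
E
python3 - <<'E'
from workcell import *
from h import *
im=cv2.imread('pics/top0.png')[:,:,::-1].copy();c=get_calibration('top');H=hsv(im)
h,s,v=[H[...,i].astype(int) for i in range(3)]
w=(s<50)&(v>130)
w[:150]=0;w[260:]=0;w[:,:170]=0;w[:,340:]=0
b,l=blobs(w,50)
for i,st,ce in b: print('white',st,rect(c,l==i,.014), onz(c,*ce,.014))
bl=(h>100)&(h<130)&(s>120)&(v>60)
b,l=blobs(bl,30)
for i,st,ce in b: print('blue',st,ce.round(1),rect(c,l==i,.056), onz(c,*ce,.056).round(3))
for n,m in (('orange',(h>4)&(h<18)&(s>180)&(v>120)),('yellow',(h>22)&(h<35)&(s>120)),('red',((h<4)|(h>175))&(s>150)&(v>80))):
    b,l=blobs(m,3)
    for i,st,ce in b: print(n,st,ce.round(1),onz(c,*ce,.07).round(3))
print('bottle',onz(c,139,262,.15),'beaker',onz(c,252,168,.04),'post',onz(c,298,201,.048))
cr=cv2.resize(im[150:310,170:340],None,fx=4.5,fy=3.7*4.5/3.7*0.83,interpolation=cv2.INTER_CUBIC) if 0 else cv2.resize(im[170:300,180:340],None,fx=4.6,fy=4.6,interpolation=cv2.INTER_CUBIC)
cv2.imwrite('pics/crop0.png',cr[:,:,::-1])
E
```

```text
white [246, 166, 15, 14, 152] ((726.2965698242188, 66.19467163085938), (40.045265197753906, 39.55591583251953), 40.31837463378906) [0.72692377 0.06656374 0.014     ]
white [190, 183, 129, 61, 2168] ((607.0393676757812, 73.7130355834961), (90.4837417602539, 367.9402160644531), 10.164204597473145) [0.60838932 0.02291252 0.014     ]
white [202, 202, 31, 20, 169] ((613.5870361328125, 170.9686279296875), (43.739192962646484, 86.59215545654297), 10.096625328063965) [0.620933   0.17329471 0.014     ]
white [186, 211, 12, 18, 114] ((599.5244750976562, 245.97637939453125), (44.63764190673828, 26.614093780517578), 10.365476608276367) [0.60142271 0.24838501 0.014     ]
blue [0, 213, 100, 117, 7194] [ 42.8 269.3] ((482.95733642578125, 655.3045654296875), (210.85739135742188, 276.7138366699219), 22.948591232299805) [0.481 0.639 0.056]
blue [247, 241, 23, 23, 261] [257.7 252.3] ((487.742431640625, 64.0185546875), (46.29805374145508, 47.30649948120117), 57.403480529785156) [0.487 0.064 0.056]
blue [282, 251, 31, 31, 461] [297.3 265.9] ((443.6589660644531, -39.864463806152344), (61.658241271972656, 61.61323547363281), 25.770084381103516) [ 0.443 -0.04   0.056]
blue [132, 256, 12, 12, 118] [137.8 261.5] ((484.8202819824219, 386.9377136230469), (30.01663589477539, 29.514995574951172), 86.01863861083984) [0.485 0.386 0.056]
orange [81, 4, 89, 79, 4175] [126.4  44.1] [1.131 0.416 0.07 ]
orange [265, 197, 8, 16, 69] [268.4 204.6] [0.614 0.027 0.07 ]
orange [234, 207, 7, 4, 11] [237.  208.8] [0.608 0.113 0.07 ]
orange [195, 209, 5, 10, 38] [197.2 213.3] [0.603 0.221 0.07 ]
red [392, 211, 35, 38, 818] [409.3 229.4] [ 0.519 -0.348  0.07 ]
bottle [0.47038302 0.35539262 0.15      ] beaker [0.7313881  0.06711115 0.04      ] post [ 0.62382053 -0.05572618  0.048     ]
```

View pics/crop0.png

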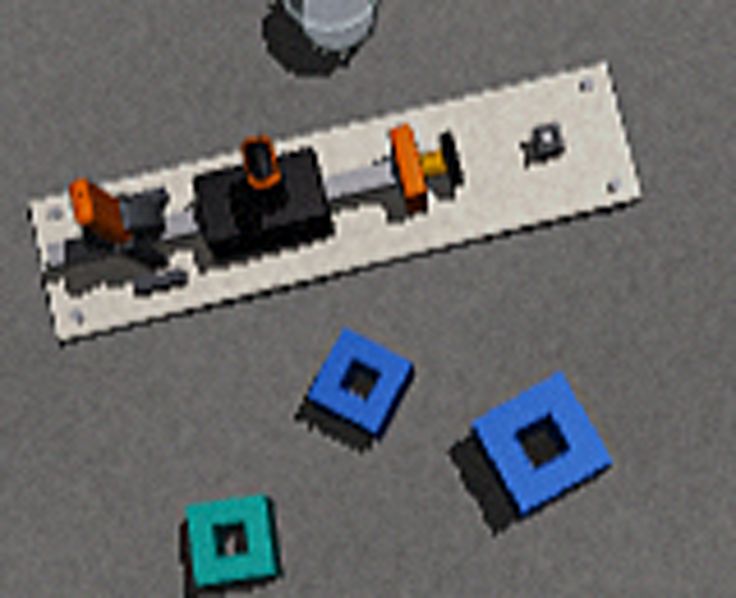

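The crop shows the clamp board with the post at about (298,199) in the full picture, the trigger at (197,213) and the target block's bore at (258,253). The board rectangle measures 90.5 x 368 mm, which matches the given size. The block measures 46 x 47 mm and lies at about (0.487, 0.064), with its sides at 57.4° and -32.6°. I'll move above it.

Request:
{"method": "carry_out", "body": {
  "moves": [
    [[-0.458,-0.448,0.02],109,0.085],
    [[-0.458,-0.448,0.02],109,0.085],
    [[-0.458,-0.448,0.02],109,0.085],
    [[-0.458,-0.448,0.02],109,0.085],
    [[-0.458,-0.448,0.02],109,0.085],
    [[-0.458,-0.448,0.02],109,0.085],
    [[-0.458,-0.448,0.02],109,0.085],
    [[-0.458,-0.448,0.02],109,0.085],
    [[-0.458,-0.448,0.02],109,0.085],
    [[-0.458,-0.448,0.02],109,0.085],
    [[-0.458,-0.448,0.02],109,0.085],
    [[-0.458,-0.448,0.02],109,0.085],
    [[-0.458,-0.448,0.02],109,0.085],
    [[-0.458,-0.448,0.02],109,0.085]
  ]
}}

```text
t: 1.85
eef_pos: [0.4862, 0.0654, 0.2335]
tool_rot: [0.877, 0.481, 0.0, -0.0]
contact_force: [-0.3, -0.3, -0.1]
width: 0.0849
grasp_force: 0.0
```

```bash
python3 - <<'E'
from workcell import *
from h import *
s=read_state();c=get_calibration('wrist');im=camera('wrist');cv2.imwrite('pics/w1.png',im[:,:,::-1])
np.save('w1.npy',c['view']);print(c)
H=hsv(im);h,S,v=[H[...,i].astype(int) for i in range(3)]
x,y=s['tool_rot'][:2];print('yaw y',np.degrees(np.arctan2(1-2*x*x,2*x*y)),s['eef_pos'],s['joint_pos'].__class__)
bl=(h>100)&(h<130)&(S>100)&(v>40)
b,l=blobs(bl,500)
for i,st,ce in b:
    m=(l==i); print(st,ce.round(1),rect(c,m,.056))
E
```

```text
{'fx': 297.6871787272263, 'fy': 297.6871787272263, 'cx': 278.7236304285107, 'cy': 207.31941057254866, 'view': array([[ 8.44179521e-01, -5.36060363e-01,  4.73341383e-04,
        -3.74887139e-01],
       [-5.14887178e-01, -8.10589971e-01,  2.78989413e-01,
         2.73217163e-01],
       [-1.49171480e-01, -2.35760867e-01, -9.60294061e-01,
         4.49474289e-01],
       [ 0.00000000e+00,  0.00000000e+00,  0.00000000e+00,
         1.00000000e+00]])}
yaw y -32.47709884421991 [0.48619515 0.06537736 0.2334629 ] <class 'numpy.ndarray'>
[259, 163, 46, 52, 2146] [281.2 188.8] ((490.48345947265625, 67.8802490234375), (53.066986083984375, 46.626277923583984), 59.460540771484375)
[260, 237, 76, 92, 4443] [296.5 283.7] ((445.5559997558594, -35.498878479003906), (88.51119995117188, 81.41169738769531), 25.87715721130371)
```

View pics/w1.png

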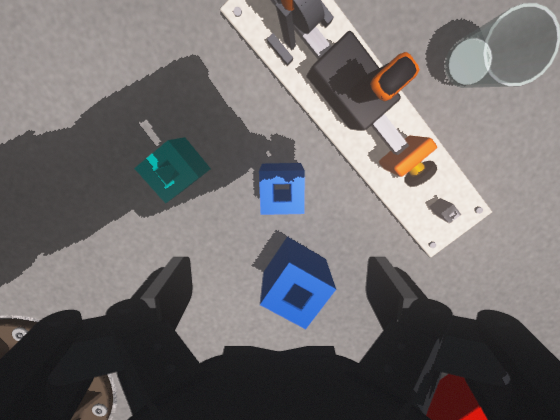

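The wrist view shows the target block at (282,190) with its bore at (283,191), already square to the fingers. The centre works out as (0.4885, 0.065), in agreement with the top camera. I'll descend and grip.

Request:
{"method": "carry_out", "body": {
  "moves": [
    [[0.0,0.002,0.06],0,0.085],
    [[0.0,0.002,0.12],0,0.085],
    [[0.0,0.002,0.17],0,0.085],
    [[0.0,0.002,0.191],0,0.085],
    [[0.0,0.002,0.191],0,0.085],
    [[0.0,0.002,0.191],0,0.03],
    [[0.0,0.002,0.191],0,0.03],
    [[0.0,0.002,0.191],0,0.03],
    [[0.0,0.002,0.191],0,0.03],
    [[0.0,0.002,0.191],0,0.03],
    [[0.0,0.002,0.191],0,0.03],
    [[0.0,0.002,0.191],0,0.03]
  ],
  "grip_force": 45
}}

```text
t: 3.4
eef_pos: [0.489, 0.0632, 0.0436]
tool_rot: [0.877, 0.48, 0.001, 0.001]
contact_force: [-1.1, 1.5, 8.2]
width: 0.0458
grasp_force: 45.6
```

```bash
python3 - <<'E'
from workcell import *
from h import *
c=get_calibration('wrist');V=c['view'];print('cam now',-V[:3,:3].T@V[:3,3])
c['view']=np.load('w1.npy');V=c['view'];print('cam w1',-V[:3,:3].T@V[:3,3])
im=cv2.imread('pics/w1.png')[:,:,::-1].copy();H=hsv(im);h,S,v=[H[...,i].astype(int) for i in range(3)]
cv2.imwrite('pics/c1.png',cv2.resize(im[120:270,370:510],None,fx=4,fy=4,interpolation=cv2.INTER_CUBIC)[:,:,::-1])
for z in (.014,.048): print(z,onz(c,443,208,z))
print(onz(c,492,211,.014),onz(c,431,257,.014))
E
```

```text
cam now [0.52683317 0.12420324 0.16584012]
cam w1 [0.5241968  0.1264734  0.35558024]
0.014 [ 0.63652841 -0.06344921  0.014     ]
0.048 [ 0.62534721 -0.04454481  0.048     ]
[ 0.68463693 -0.09845062  0.014     ] [ 0.59775749 -0.11480401  0.014     ]
```

View pics/c1.png

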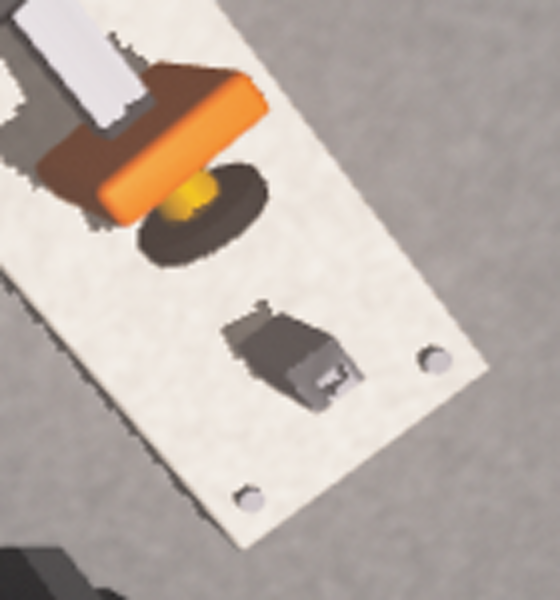

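Request:
{"method": "carry_out", "body": {
  "moves": [
    [[0,0,-0.05],0,0.03],
    [[0,0,-0.1],0,0.03],
    [[0,0,-0.12],0,0.03],
    [[0,0,-0.12],0,0.03]
  ]
}}

```text
t: 3.9
eef_pos: [0.4889, 0.0631, 0.164]
tool_rot: [0.877, 0.48, 0.002, 0.001]
contact_force: [-0.5, 0.7, -1.8]
width: 0.0456
grasp_force: 47.3
```

The crop shows the post's top face at full-picture pixel (453.7,214) and the board's end corners at (492,212) and (431,257). The corners give a clamp yaw of about 10.5° and a post at about (0.632,-0.058). I'll move to a viewing pose with the final orientation.

Request:
{"method": "carry_out", "body": {
  "moves": [
    [[-0.077,0.233,-0.03],-43,0.03],
    [[-0.077,0.233,-0.03],-43,0.03],
    [[-0.077,0.233,-0.03],-43,0.03],
    [[-0.077,0.233,-0.03],-43,0.03],
    [[-0.077,0.233,-0.03],-43,0.03],
    [[-0.077,0.233,-0.03],-43,0.03],
    [[-0.077,0.233,-0.03],-43,0.03]
  ]
}}

```text
t: 4.78
eef_pos: [0.6425, -0.1263, 0.1917]
tool_rot: [0.64, 0.768, -0.0, -0.001]
contact_force: [0.9, 0.4, -1.7]
width: 0.0454
grasp_force: 47.4
```

```bash
python3 - <<'E'
from workcell import *
from h import *
s=read_state();c=get_calibration('wrist');im=camera('wrist');np.savez('w2.npz',view=c['view'],p=s['eef_pos'],q=s['tool_rot'])
cv2.imwrite('pics/w2.png',cv2.resize(im,(800,600),interpolation=cv2.INTER_CUBIC)[:,:,::-1]);cv2.imwrite('w2raw.png',im[:,:,::-1])
x,y=s['tool_rot'][:2];print('yaw y',np.degrees(np.arctan2(1-2*x*x,2*x*y)),s['eef_pos'],s['tool_rot'])
E
```

```text
yaw y 10.380653199741284 [ 0.64249738 -0.12630988  0.19166271] [ 6.40239432e-01  7.68175080e-01 -2.14888289e-04 -6.86097138e-04]
```

View pics/w2.png

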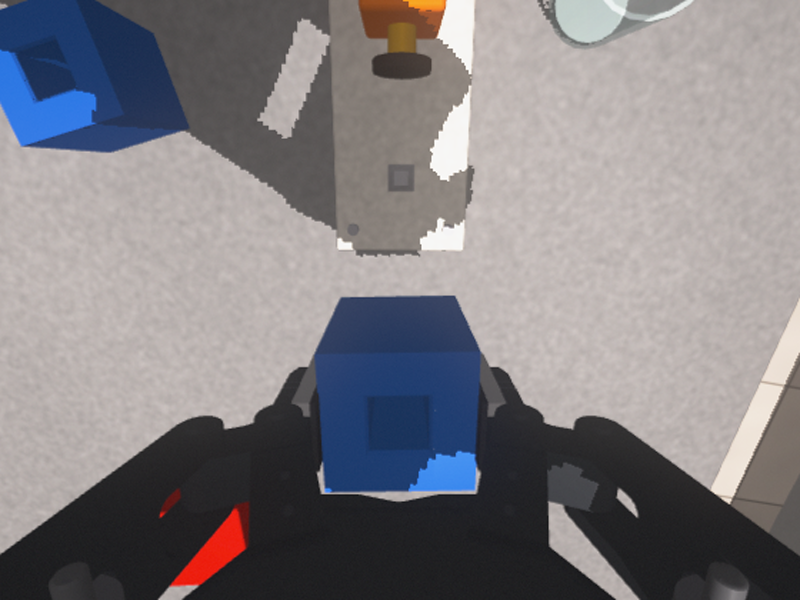

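The view is clear: post top at (401,178), held block's top face with corners near (317,352), (480,351), (477,491) and (325,492), and bore corners near (370,396), (430,396), (432,449) and (367,449), all in 800-wide pixels. I'll refine these with cornerSubPix.

```bash
python3 - <<'E'
from workcell import *
from h import *
d=np.load('w2.npz');c=get_calibration('wrist');c['view']=d['view']
im=cv2.imread('w2raw.png');g=cv2.cvtColor(im,cv2.COLOR_BGR2GRAY)
x,y=d['q'][:2];X=np.array([1-2*y*y,2*x*y]);Y=np.array([2*x*y,1-2*x*x]);p=d['p']
def sub(pts,w):
    P=np.float32(pts)*0.7
    return cv2.cornerSubPix(g,P.reshape(-1,1,2).copy(),(w,w),(-1,-1),(3,30,.01)).reshape(-1,2)
def rep(n,pts,z):
    W=np.array([onz(c,*q,z)[:2] for q in pts]);r=(W-p[:2])*1000
    T=np.c_[r@X,r@Y];print(n,pts.round(1).tolist());print('  tool mm',T.round(1).tolist(),'mean',T.mean(0).round(2))
    if len(T)==4: 
        e=[T[(i+1)%4]-T[i] for i in range(4)];print('  len',[round(float(np.hypot(*k)),1) for k in e],'ang',[round(float(np.degrees(np.arctan2(k[1],k[0]))),1) for k in e])
zt=p[2]+.0124
rep('top',sub([(317,352),(480,351),(477,491),(325,492)],3),zt)
rep('bore',sub([(370,396),(430,396),(432,449),(367,449)],3),zt)
post=np.float32([(388,166),(413,166),(413,191),(388,191)])
rep('post outer sub',sub(post,2),.042)
rep('post outer raw',post*.7,.042)
rep('board end',sub([(338,250),(464,250)],3),.014)
cv2.imwrite('pics/c2.png',cv2.resize(im[95:180,225:335],None,fx=7,fy=7,interpolation=cv2.INTER_NEAREST))
E
```

```text
top [[221.10000610351562, 243.89999389648438], [335.3999938964844, 244.39999389648438], [333.0, 345.29998779296875], [224.60000610351562, 345.3999938964844]]
  tool mm [[25.1, -22.8], [24.9, 22.7], [-23.4, 24.3], [-23.5, -23.8]] mean [0.76 0.1 ]
  len [45.5, 48.4, 48.1, 48.7] ang [90.2, 178.2, -90.2, 1.2]
bore [[256.0, 277.0], [299.20001220703125, 276.0], [302.3999938964844, 314.29998779296875], [256.70001220703125, 315.20001220703125]]
  tool mm [[10.4, -9.2], [10.9, 8.6], [-7.4, 10.3], [-7.9, -9.3]] mean [1.47 0.13]
  len [17.8, 18.4, 19.6, 18.3] ang [88.5, 174.6, -91.4, 0.3]
post outer sub [[271.3999938964844, 114.80000305175781], [289.20001220703125, 114.5999984741211], [289.20001220703125, 133.3000030517578], [271.20001220703125, 133.39999389648438]]
  tool mm [[77.2, -6.3], [77.4, 9.2], [61.6, 9.3], [61.5, -6.6]] mean [69.44  1.41]
  len [15.5, 15.8, 15.9, 15.7] ang [89.2, 179.5, -90.5, 0.8]
post outer raw [[271.6000061035156, 116.19999694824219], [289.1000061035156, 116.19999694824219], [289.1000061035156, 133.6999969482422], [271.6000061035156, 133.6999969482422]]
  tool mm [[76.1, -6.1], [76.1, 9.1], [61.2, 9.3], [61.2, -6.2]] mean [68.65  1.52]
  len [15.3, 14.8, 15.5, 14.8] ang [89.9, 179.4, -90.1, 0.3]
board end [[236.1999969482422, 174.10000610351562], [323.29998779296875, 174.6999969482422]]
  tool mm [[20.1, -43.1], [19.7, 45.5]] mean [19.91  1.18]
```

View pics/c2.png

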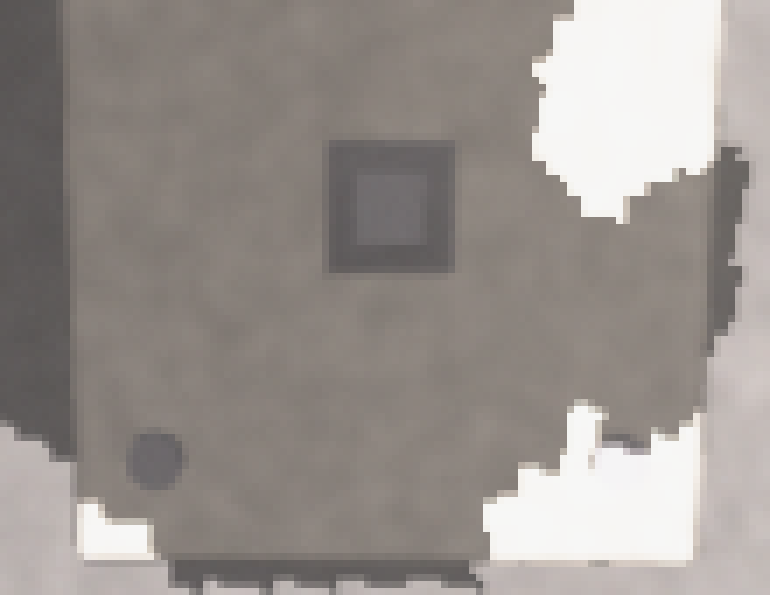

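```bash
python3 - <<'E'
from workcell import *
from h import *
d=np.load('w2.npz');c=get_calibration('wrist');c['view']=d['view'];p=d['p']
x,y=d['q'][:2];X=np.array([1-2*y*y,2*x*y]);Y=np.array([2*x*y,1-2*x*x])
g=cv2.cvtColor(cv2.imread('w2raw.png'),cv2.COLOR_BGR2GRAY)
P=np.float32([(341,297),(457,296),(317,352),(480,351)])*.7
P=cv2.cornerSubPix(g,P.reshape(-1,1,2).copy(),(4,4),(-1,-1),(3,30,.01)).reshape(-1,2)
V=d['view'];print('cam tool',((-V[:3,:3].T@V[:3,3]-p)[:2]@np.c_[X,Y]))
for dz in (.010,.0124,.015):
    for q,z in zip(P,[p[2]+dz-.056]*2+[p[2]+dz]*2):
        r=(onz(c,*q,z)[:2]-p[:2])*1000;print(dz,q.round(1),round(r@X,1),round(r@Y,1))
for q in ((280.5,124.5),): r=(onz(c,*q,.048)[:2]-p[:2])*1000;print('post in',r@X,r@Y)
E
```

```text
cam tool [0.07217973 0.00012721]
0.01 [238.3 207.6] 23.1 -23.6
0.01 [317.8 206.5] 23.9 23.1
0.01 [220.9 244.2] 24.0 -23.4
0.01 [335.5 244.6] 23.8 23.3
0.0124 [238.3 207.6] 23.8 -23.3
0.0124 [317.8 206.5] 24.6 22.8
0.0124 [220.9 244.2] 25.0 -22.9
0.0124 [335.5 244.6] 24.8 22.8
0.015 [238.3 207.6] 24.6 -22.9
0.015 [317.8 206.5] 25.3 22.4
0.015 [220.9 244.2] 26.1 -22.3
0.015 [335.5 244.6] 26.0 22.2
post in 69.16115037860284 1.6161731101336356
```

Request:
{"method": "carry_out", "body": {
  "moves": [
    [[0.034,0.001,0.03],0,0.03],
    [[0.068,0.0015,0.07],0,0.03],
    [[0.068,0.0015,0.095],0,0.03],
    [[0.068,0.0015,0.098],0,0.03],
    [[0.068,0.0015,0.102],0,0.03],
    [[0.068,0.0015,0.106],0,0.03],
    [[0.068,0.0015,0.11],0,0.03],
    [[0.068,0.0015,0.11],0,0.03]
  ]
}}

```text
t: 5.82
eef_pos: [0.6323, -0.0603, 0.0822]
tool_rot: [0.64, 0.768, 0.0, -0.0]
contact_force: [-0.3, 1.2, -2.3]
width: 0.0458
grasp_force: 47.4
```

No resistance 10 mm below the post's top, so the block is on it. I'll continue down.

Request:
{"method": "carry_out", "body": {
  "moves": [
    [[0,0,0.008],0,0.03],
    [[0,0,0.015],0,0.03],
    [[0,0,0.02],0,0.03],
    [[0,0,0.023],0,0.03],
    [[0,0,0.024],0,0.03],
    [[0,0,0.024],0,0.03]
  ]
}}

```text
t: 6.58
eef_pos: [0.6324, -0.0602, 0.0582]
tool_rot: [0.64, 0.768, 0.0, -0.0]
contact_force: [-0.6, 3.1, -3.6]
width: 0.0456
grasp_force: 47.2
```

Request:
{"method": "carry_out", "body": {
  "moves": [
    [[0,0,0.0007],0,0.03],
    [[0,0,0.0014],0,0.03],
    [[0,0,0.0014],0,0.03]
  ]
}}

```text
t: 6.95
eef_pos: [0.6325, -0.0602, 0.0577]
tool_rot: [0.64, 0.768, 0.0, 0.0]
contact_force: [-3.7, 3.2, 6.3]
width: 0.0458
grasp_force: 48.2
```

The block has bottomed out (+6 N). I'll release it and lift clear.

Request:
{"method": "carry_out", "body": {
  "moves": [
    [[0,0,0.0],0,0.075],
    [[0,0,0.0],0,0.075],
    [[0,0,0.0],0,0.075],
    [[0,0,0.0],0,0.075],
    [[0,0,-0.03],0,0.075],
    [[0,0,-0.09],0,0.075],
    [[0,0,-0.15],0,0.075],
    [[0,0,-0.19],0,0.075],
    [[0,0,-0.19],0,0.075]
  ]
}}

```text
t: 8.07
eef_pos: [0.6333, -0.0604, 0.2503]
tool_rot: [0.64, 0.768, 0.001, 0.003]
contact_force: [0.4, -0.9, -0.3]
width: 0.0749
grasp_force: 0.0
```

```bash
python3 - <<'E'
from workcell import *
from h import *
s=read_state();c=get_calibration('wrist');im=camera('wrist');np.savez('w3.npz',view=c['view'],p=s['eef_pos'],q=s['tool_rot'])
cv2.imwrite('w3raw.png',im[:,:,::-1]);cv2.imwrite('pics/w3.png',cv2.resize(im,(800,600),interpolation=cv2.INTER_CUBIC)[:,:,::-1]);print(s['eef_pos'],s['joint_pos'])
E
```

```text
[ 0.63329075 -0.06037622  0.25034681] [-1.98848412e-01  5.07748912e-01  1.53698591e+00  6.82861290e-05
  1.09084817e+00 -3.80061706e-01]
```

View pics/w3.png

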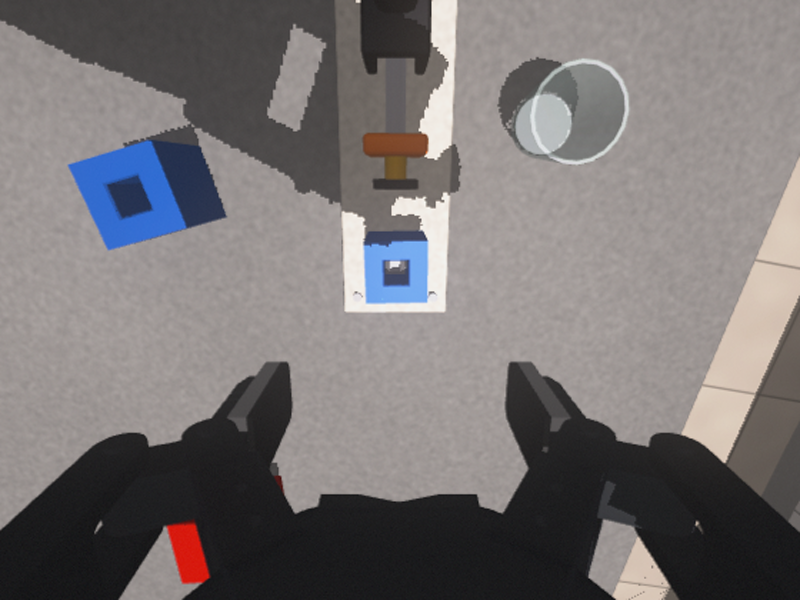

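The block is seated square on the post at (397,270), with the pad at (396,187). Next I'll move behind the trigger with the fingers shut and check it there.

Request:
{"method": "carry_out", "body": {
  "moves": [
    [[0.06,0,0],0,0.0],
    [[0.12,0,0],0,0.0],
    [[0.18,0,0],0,0.0],
    [[0.24,0,0],0,0.0],
    [[0.3,0,0],0,0.0],
    [[0.32,0,0],0,0.0],
    [[0.32,0,0],0,0.0]
  ],
  "grip_force": 40
}}

```text
t: 9.0
eef_pos: [0.5743, 0.2553, 0.2456]
tool_rot: [0.64, 0.769, -0.001, -0.0]
contact_force: [0.9, -0.6, -0.3]
width: 0.0
grasp_force: 0.0
```

```bash
cat >> h.py <<'E'
O=np.array([.6323,-.0591]);a=np.radians(10.4);XD=np.array([np.sin(a),-np.cos(a)]);YD=np.array([np.cos(a),np.sin(a)])
def cl(w): r=(np.asarray(w)[:2]-O)*1000; return np.round([r@XD+120,r@YD],1)
E
python3 - <<'E'
from workcell import *
from h import *
s=read_state();c=get_calibration('wrist');im=camera('wrist');cv2.imwrite('w4.png',im[:,:,::-1]);print(s['eef_pos'],s['width'],cl(s['eef_pos']))
def org(im,lo=30):
    H=hsv(im);h,S,v=[H[...,i].astype(int) for i in range(3)]
    b,l=blobs((h>3)&(h<20)&(S>150)&(v>lo),25);return b,l
b,l=org(im)
for i,st,ce in b: print('wrist',st,ce.round(1),[cl(onz(c,*ce,z)).tolist() for z in (.12,.159)])
ct=get_calibration('top');it=cv2.imread('pics/top0.png')[:,:,::-1].copy()
print('top blade',cl(onz(ct,197.2,213.3,.14)))
c3=get_calibration('wrist');d=np.load('w3.npz');c3['view']=d['view']
print('pad',cl(onz(c3,396*.7,187*.7,.044)),'pad lowest row at top z61',cl(onz(c3,396*.7,188*.7,.061)),'jaw head back/front',cl(onz(c3,396*.7,134*.7,.07)),cl(onz(c3,396*.7,154*.7,.07)),'block',cl(onz(c3,397*.7,303*.7,.07)),cl(onz(c3,397*.7,241*.7,.07)))
E
```

```text
[0.57425412 0.25529138 0.24561557] 4.538148385309775e-05 [-199.7   -0.3]
wrist [147, 23, 76, 78, 3047] [192.6  67.9] [[-310.3, -66.3], [-304.3, -55.9]]
top blade [-152.5    3.5]
pad [60.2  0.6] pad lowest row at top z61 [60.3  0.6] jaw head back/front [25.1  0.6] [37.7  0.6] block [143.    1.3] [96.7  1.3]
```

The wrist camera faces away from the trigger, so I'm using the known geometry: the blade's back is at clamp x≈-155, y≈0, and the top view agrees. The pad face is at clamp x≈60.5 against the block face at 97, so the gap is about 36 mm and total jaw travel is about 43 mm. I'll descend and make the first stroke.

Request:
{"method": "carry_out", "body": {
  "moves": [
    [[0,0,0.05],0,0],
    [[0,0,0.1],0,0],
    [[0,0,0.106],0,0],
    [[-0.02,0,0.106],0,0],
    [[-0.03,0,0.106],0,0],
    [[-0.036,0,0.106],0,0],
    [[-0.042,0,0.106],0,0],
    [[-0.048,0,0.106],0,0],
    [[-0.048,0,0.106],0,0]
  ]
}}

```text
t: 10.18
eef_pos: [0.5841, 0.2073, 0.1426]
tool_rot: [0.641, 0.768, 0.001, 0.001]
contact_force: [0.2, 5.2, 3.2]
width: 0.0001
grasp_force: 2.2
```

```bash
python3 - <<'E'
from workcell import *
from h import *
s=read_state();print(cl(s['eef_pos']),s['eef_pos'],s['contact_force'],s['contact_force'][:2]@XD)
im=camera('scene');cv2.imwrite('s5.png',im[:,:,::-1]);c=get_calibration('scene')
print([proj(c,np.r_[O+XD*(x-120)/1000,z]).round() for x,z in((-147,.134),(60,.044),(97,.044))])
cv2.imwrite('pics/c5.png',cv2.resize(im[160:290,225:385],None,fx=4.6,fy=4.6,interpolation=cv2.INTER_CUBIC)[:,:,::-1])
E
```

```text
[-150.7    0.7] [0.58413429 0.20725039 0.1426089 ] [0.2335827  5.1927363  3.15765755] -5.065261135263827
[array([355., 188.]), array([284., 246.]), array([271., 252.])]
```

View pics/c5.png

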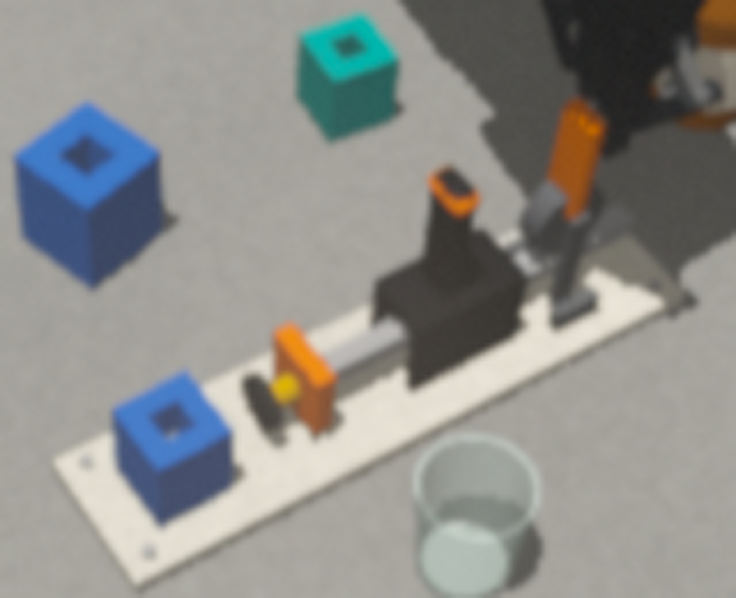

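The push works at 5 N; the crop shows the trigger at (575,160) starting to tip, and the block is seated. I'll finish this stroke, return and measure the jaw's advance.

Request:
{"method": "carry_out", "body": {
  "moves": [
    [[-0.006,0,0],0,0],
    [[-0.011,0,0],0,0],
    [[-0.015,0,0],0,0],
    [[-0.015,0,0],0,0]
  ]
}}

```text
t: 10.72
eef_pos: [0.5866, 0.193, 0.1422]
tool_rot: [0.64, 0.768, 0.001, 0.0]
contact_force: [-1.0, 6.4, 6.0]
width: 0.0001
grasp_force: 3.6
```

```bash
cat >> h.py <<'E'
def jawx(im,c):
    from scipy.optimize import minimize_scalar
    H=hsv(im);h,S,v=[H[...,i].astype(int) for i in range(3)]
    best=[]
    b,l=blobs((h>3)&(h<19)&(S>150)&(v>60),15)
    for i,st,ce in b:
        f=lambda x:np.hypot(*(proj(c,np.r_[O+XD*(x-120)/1000,.050])-ce))
        r=minimize_scalar(f,bounds=(0,130),method='bounded')
        if r.fun<6: best.append((round(r.x,1),round(r.fun,1),st[4]))
    Y=(h>=20)&(h<35)&(S>120)&(v>60)&(np.arange(420)[:,None]>200)&(np.arange(560)[None]<330)&(np.arange(560)[None]>240)
    return best,int(Y.sum())
E
cat > look.py <<'E'
from workcell import *
from h import *
s=read_state();print(cl(s['eef_pos']),s['eef_pos'][2].round(4),'push',-(s['contact_force'][:2]@XD).round(2),'t',s['t'])
im=camera('scene');cv2.imwrite('s_last.png',im[:,:,::-1]);print(jawx(im,get_calibration('scene')))
E
python3 - <<'E'
from workcell import *
from h import *
c=get_calibration('scene')
for f in ('pics/scene0.png','s5.png'): print(jawx(cv2.imread(f)[:,:,::-1].copy(),c))
E
python3 look.py
```

```text
([(np.float64(33.2), np.float64(0.0), 140)], 29)
([(np.float64(39.3), np.float64(0.0), 137)], 30)
[-136.2    0.6] 0.1422 push 6.48 t 10.725
([(np.float64(47.8), np.float64(0.4), 135)], 32)
```

Request:
{"method": "carry_out", "body": {
  "moves": [
    [[-0.002,0,0],0,0],
    [[0.015,0,0],0,0],
    [[0.03,0,0],0,0],
    [[0.045,0,0],0,0],
    [[0.045,0,0],0,0],
    [[0.03,0,0],0,0],
    [[0.02,0,0],0,0],
    [[0.012,0,0],0,0],
    [[0.005,0,0],0,0],
    [[0,0,0],0,0],
    [[-0.002,0,0],0,0],
    [[-0.002,0,0],0,0]
  ]
}}

```text
t: 12.28
eef_pos: [0.5869, 0.1899, 0.1418]
tool_rot: [0.641, 0.768, 0.001, 0.0]
contact_force: [-0.9, 7.3, 6.6]
width: -0.0
grasp_force: 3.7
```

```bash
python3 look.py
```

```text
[-133.1    0.3] 0.1418 push 7.37 t 12.275
([(np.float64(63.2), np.float64(0.3), 133)], 32)
```

The jaw has advanced 30 mm, with about 6 mm left to contact. I'll make the third stroke in parts.

Request:
{"method": "carry_out", "body": {
  "moves": [
    [[0.015,0,0],0,0],
    [[0.03,0,0],0,0],
    [[0.045,0,0],0,0],
    [[0.045,0,0],0,0],
    [[0.03,0,0],0,0],
    [[0.022,0,0],0,0],
    [[0.016,0,0],0,0],
    [[0.011,0,0],0,0],
    [[0.011,0,0],0,0]
  ]
}}

```text
t: 13.45
eef_pos: [0.585, 0.2006, 0.1418]
tool_rot: [0.641, 0.768, 0.001, 0.0]
contact_force: [-0.6, 5.6, 3.1]
width: -0.0001
grasp_force: 1.1
```

```bash
python3 look.py; python3 -c "
import cv2
im=cv2.imread('s_last.png');cv2.imwrite('pics/c6.png',cv2.resize(im[210:285,235:320],None,fx=8,fy=8,interpolation=cv2.INTER_CUBIC))"
```

```text
[-144.     0.3] 0.1418 push 5.63 t 13.45
([(np.float64(69.3), np.float64(0.4), 132)], 24)
```

View pics/c6.png

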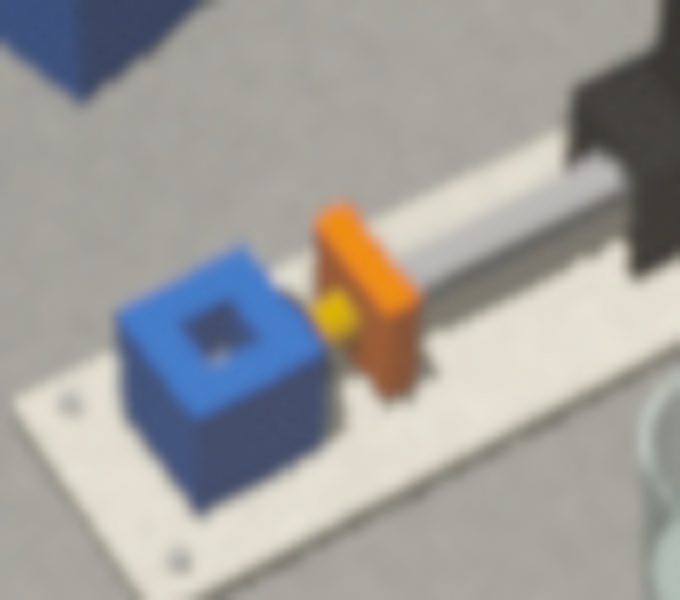

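The crop shows the pad at the block's face, with yellow at (335,315) still fully out, so they are close to touching. I'll press on in small steps.

Request:
{"method": "carry_out", "body": {
  "moves": [
    [[-0.003,0,0],0,0],
    [[-0.003,0,0],0,0]
  ]
}}

```text
t: 13.75
eef_pos: [0.5854, 0.1979, 0.1416]
tool_rot: [0.641, 0.768, 0.001, -0.0]
contact_force: [-2.2, 6.7, 4.5]
width: -0.0
grasp_force: 3.7
```

```bash
python3 look.py
```

```text
[-141.2    0.3] 0.1416 push 7.03 t 13.75
([(np.float64(71.0), np.float64(0.4), 136)], 21)
```

Request:
{"method": "carry_out", "body": {
  "moves": [
    [[-0.003,0,0],0,0],
    [[-0.003,0,0],0,0]
  ]
}}

```text
t: 14.05
eef_pos: [0.5859, 0.1951, 0.1415]
tool_rot: [0.641, 0.768, 0.001, -0.0]
contact_force: [-1.8, 7.7, 4.3]
width: 0.0001
grasp_force: 4.0
```

```bash
python3 look.py
```

```text
[-138.4    0.3] 0.1415 push 7.89 t 14.05
([(np.float64(72.5), np.float64(0.2), 135)], 16)
```

Request:
{"method": "carry_out", "body": {
  "moves": [
    [[-0.003,0,0],0,0],
    [[-0.003,0,0],0,0]
  ]
}}

```text
t: 14.35
eef_pos: [0.5865, 0.1922, 0.1415]
tool_rot: [0.641, 0.768, 0.001, -0.0]
contact_force: [-1.9, 8.0, 3.6]
width: -0.0003
grasp_force: 4.3
```

```bash
python3 look.py;  python3 -c "
import cv2
im=cv2.imread('s_last.png');cv2.imwrite('s_prev.png',im)"
```

```text
[-135.4    0.3] 0.1415 push 8.16 t 14.35
([(np.float64(74.5), np.float64(0.4), 132)], 15)
```

Request:
{"method": "carry_out", "body": {
  "moves": [
    [[-0.0015,0,0],0,0],
    [[-0.003,0,0],0,0],
    [[-0.003,0,0],0,0]
  ]
}}

```text
t: 14.78
eef_pos: [0.587, 0.1894, 0.1413]
tool_rot: [0.641, 0.768, 0.001, -0.0]
contact_force: [-1.2, 8.4, 2.3]
width: -0.0
grasp_force: 4.7
```

```bash
python3 look.py; python3 - <<'E'
from workcell import *
from h import *
c=get_calibration('top')
def f(im):
    H=hsv(im);h,S,v=[H[...,i].astype(int) for i in range(3)]
    out=[]
    for n,m,z in(('or',(h>3)&(h<19)&(S>150)&(v>60),.065),('bl',(h>100)&(h<130)&(S>100)&(v>60),.070),('ye',(h>=20)&(h<35)&(S>120)&(v>60),.05)):
        for i,st,ce in blobs(m,3)[0]:
            q=cl(onz(c,*ce,z))
            if 0<q[0]<160 and abs(q[1])<45: out.append((n,q.tolist(),st[4]))
    return out
print(f(cv2.imread('pics/top0.png')[:,:,::-1].copy()));im=camera('top');print(f(im))
# colour profile along clamp axis on scene images, at stem height
cs=get_calibration('scene')
for fn,r in(('pics/scene0.png',(35,70)),('s_last.png',(74,108))):
    im=cv2.imread(fn)[:,:,::-1].astype(np.float32);xs=np.arange(*r,2)
    P=np.float32([proj(cs,np.r_[O+XD*(x-120)/1000,.049]) for x in xs])
    print(fn,[(int(x),*map(int,k)) for x,k in zip(xs,cv2.remap(im,P[:,0],P[:,1],cv2.INTER_LINEAR)[:,0])])
E
```

```text
[-132.6    0.3] 0.1413 push 8.45 t 14.775
([(np.float64(75.7), np.float64(0.7), 123)], 9)
[('or', [32.1, -1.4], 76), ('ye', [46.4, -2.5], 19)]
[('or', [74.6, -1.6], 74), ('bl', [119.7, -2.2], 249), ('ye', [85.4, -3.6], 10)]
pics/scene0.png [(35, 161, 94, 47), (37, 157, 100, 46), (39, 168, 118, 42), (41, 185, 141, 32), (43, 198, 156, 19), (45, 207, 166, 9), (47, 205, 165, 10), (49, 202, 162, 16), (51, 195, 156, 28), (53, 169, 134, 48), (55, 129, 105, 60), (57, 92, 80, 65), (59, 74, 69, 63), (61, 69, 65, 61), (63, 68, 64, 60), (65, 69, 66, 61), (67, 86, 83, 76), (69, 121, 117, 108)]
s_last.png [(74, 221, 129, 38), (76, 193, 112, 47), (78, 172, 103, 52), (80, 166, 108, 51), (82, 185, 134, 44), (84, 201, 156, 37), (86, 205, 165, 39), (88, 185, 150, 70), (90, 144, 128, 116), (92, 103, 116, 158), (94, 77, 119, 186), (96, 72, 123, 197), (98, 72, 125, 200), (100, 72, 125, 200), (102, 72, 125, 201), (104, 72, 124, 199), (106, 71, 123, 196)]
```

From the top camera, the jaw has moved 42.5 mm and the visible yellow has dropped from 19 to 10 px. Its centroid has shifted by 3.5 mm, which means about 7 mm of compression, so the stem is half-way in. The arm is holding an 8.5 N push, and I'm handing in now.

```bash
python3 -c "
from workcell import *
print(close_job())"
```

```text
the job is handed in; nothing more can be done
None
```

I handed the job in at about 15 s: the block is seated on the post and released, and the trigger is held squeezed with the stem an estimated 6–7 mm in (half-way is 7 mm); no verdict came back.

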